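# Fit the collar and cap on a stand

### The arm

A 6-joint arm with a two-finger parallel gripper is mounted at the origin on the work surface. World frame = base frame: x ahead of the robot, y to its left, z up, the work surface at z = 0. Lengths are in m, angles in degrees, forces in N, time in s.
With the tool pointing down it reaches from about 0.3 to 0.85 m from the base axis. Payload 4.2 kg.
Tool frame: the origin (TCP) lies at the very end of the fingers, on their centre line; the grasp point (between the pads) lies 19 mm behind it; z points along the fingers, y is the line along which they close (so a half turn about z gives the same grasp; the last joint's range is limited). The gripper opens to 91 mm and grips with 3 to 60 N. Pads are 32 mm wide; open, the fingers measure 118 mm over their backs; the gripper's body (76 mm by 178 mm) begins 60 mm behind the grasp point.
Start: joints at [62.051, 18.312, 89.639, -0, 72.044, -1.146], TCP at [0.259, 0.513, 0.214] pointing down, gripper open.
Joint ranges: [-177.97, 177.97], [-48.28, 115.42], [12.27, 149.76], [-77.06, 257.06], [2.81, 150.46], [-146.56, 146.56]. Speed limits (degrees/s): [147.25, 147.25, 180, 180, 180, 180].

### API

Orientations are given as a 3x3 rotation matrix whose columns are the frame's x, y, z axes.
In Python, from rig import read_state, snapshot, camera_info, sign_off gives the robot as it stands.
- The arm moves only by the tool carry_out, never from a script. Its argument "increments" is a list of rows, each a list of 5 numbers: the closure, from -1 (fully open) to 1 (shut), then the shift along the tool's x, y, z in m, then the turn about the tool's z in rad. In form: [[jaw, dx, dy, dz, roll], ...]. A call has 1 to 5 rows; each row shifts and turns the commanded pose from where the row before left it, along the tool's axes as they then stand; what a row does not reach is not made up. A row lasts 1/12 s, in which the tool goes at most 41.7 mm and 7.16 degrees, less where a joint would pass 70% of its speed; a pose out of reach is approached as far as the arm can. A call is refused whole if a number of a shift passes 0.0417 or a number of a turn 0.125, either way. A call with a gripper value outside its range is refused whole. The fingers move at their own pace and stop on an object; the grip force is fixed at half the most. Time passes only in rows, so rows that do not move let the fingers close. It gives the time, the measured TCP pose, the force, the opening and the grip force at its end, in the units of the state.
- read_state(): the state, without advancing time (a new reading comes with each control period).
- snapshot(name): name is "side" or "top" or "wrist"; returns (picture, depth): 384x512x3 uint8, red, green, blue; 384x512 float32, m along the optical axis (not along the pixel's ray), 0 where there is no reading.
- camera_info(name): a dict with "mtx" (3x3 intrinsics, pixels), "R" (3x3) and "t" (3): a world point X has camera coordinates R X + t; the wrist camera has in their place "T_tool_cam" (4x4, takes a point from camera to tool coordinates, whose origin is the TCP and whose axes are the flange's). Camera axes: x right, y down, z forward; pixel columns grow to the right and rows downward; lengths in m; the calibration is good to about 2 mm. The wrist camera is an equidistant fisheye: a pixel r from the principal point sees the ray r / f radians off the axis. A picture is of the moment at which its call begins: read the wrist's pose just before it. camera_info takes no time and is no camera call.
- sign_off(): hands the job in; it is judged then, once.
The state is a dict: "time_s": time; "q": joint angles; "dq": joint speeds; "joint_efforts": joint torques, N m; "ee_pos": TCP position; "tcp_rot": TCP orientation; "ft_force": force on the tool from outside, world axes, zero at the start; "wrist_torque": the same for the moment, N m; "width": finger opening in m; "grip_force": force on a finger pad.
Only numpy, scipy, OpenCV 4.12 (cv2) and the standard library are available. Lean on these libraries where they do the work, as an engineer would, in place of code of your own. Each camera call takes 0.05 s, during which the arm holds its last target. There are 200 camera calls.

### The job

Finish the grey four-legged stand on the service counter: slip the silvery aluminium collar over the black spigot so that it sits flat on the column's shoulder, then put the black flanged cap over the spigot, flange down, so that it rests level on the collar. Leave the brass ring where it lies, and let go of everything when you are done.

Things in the scene. Friction and masses are not known exactly. Their poses are not given: they have to be found in the camera images.
- seat (a point): Fixed grey stand on the counter: four low legs (each reaching 160 mm from the axis, at most 27 mm high, in a cross) and an upright round column of 60 mm diameter (72 mm in its lowest 40 mm) whose flat top, the shoulder, is 100 mm above the counter. This point is the centre of the shoulder, z up, the legs lying at 45 degrees to its x and y. From the shoulder a black spigot of 18 mm diameter stands up 55 mm on the same axis; its top 10 mm taper.
- collar_mid (a point): Loose silvery aluminium collar lying flat on the counter: a plain ring, outer diameter 54 mm, bore 36 mm, 30 mm high, the same either way up. This point is its centre, half-way up (15 mm above its underside); z along the bore, up.
- cap_mid (a point): Loose black plastic cap standing on its flange: a round body of 46 mm diameter on a flange of 70 mm diameter and 6 mm thickness at its foot, 60 mm high in all. Blind bore of 36 mm diameter and 34 mm depth, open at the underside; the top is closed. This point is on its axis, half-way up (30 mm above its underside); z along the axis, up. The body is best gripped above this point, clear of the flange. With no collar below it the cap would stand on the spigot's tip.
- brass_mid (a point): Loose brass ring lying flat on the counter, not wanted for this job: outer diameter 54 mm, bore 36 mm, 14 mm high. This point is its centre, half-way up; z along the bore.

How it is judged (in metres and radians):
On the way, in this order (a step that is already met when the one before it is completed fails the run):
1. the aluminium collar sits flat on the shoulder, round the spigot (horizontal distance between collar_mid and seat below 0.012 m and z of collar_mid in the frame of seat between 0.011 and 0.02 m and angle between the z axis of collar_mid and the z axis of seat, either way round below 0.175 rad), for 0.2 s.
2. the cap rests on the collar, over the spigot (horizontal distance between cap_mid and seat below 0.012 m and z of cap_mid in the frame of seat between 0.055 and 0.066 m and angle between cap_mid's own z axis and vertical below 0.175 rad), for 0.2 s.
At the end, for the whole second after the job is handed in: Collar flat on the shoulder round the spigot (centre 11 to 20 mm above it) and cap upright on the collar (centre 55 to 66 mm above the shoulder), both within 12 mm of the axis, tilted under 10 degrees, and at rest (under 20 mm/s) (all of step 1 and all of step 2 and linear speed of each of collar, cap below 0.02 m/s); the robot touches nothing.
It fails at once if the brass ring is moved by more than 30 mm (distance of brass_mid from where it was at the start of the episode above 0.03 m).
It also fails if it takes over 64 s, if anything falls off the work surface, if the arm or the gripper's body presses on something with over 40 N, if the wrist force passes 120 N, or if a joint passes its speed limit or range.

## Working session

There is one attempt and no reset: what is moved stays moved. The work goes in short steps, Python scripts to look and compute and a tool call to move; the robot and the scene stay as the last step left them, time stands still between calls to the robot, and variables do not carry over. Pictures are saved under pics/ and viewed, at most 10 in all, crops included, and the job is handed in when it is done.

Besides the shell and the picture viewer there is one more tool, called after ">>>" as name(argument=value, ...), one argument or row to a line, values as JSON. carry_out: Moves the arm, as the interface text tells. Its arguments: {"type":"object","properties":{"increments":{"type":"array","items":{"type":"array","items":{"type":"number"}}}},"required":["increments"]}

```bash
mkdir -p pics; ls
python3 - <<'E'
from rig import *
import cv2, numpy as np
s=read_state(); print(s)
ims=[]
for n in("side","top"):
    p,d=snapshot(n); np.savez(f"{n}0.npz",p=p,d=d); ims.append(p)
    i=camera_info(n); print(n,i, d.min(), d.max())
print(camera_info("wrist"))
cv2.imwrite("pics/a.png",cv2.resize(np.hstack(ims)[:,:,::-1],(800,300)))
cv2.imwrite("pics/top0.png",ims[1][:,:,::-1])
cv2.imwrite("pics/side0.png",ims[0][:,:,::-1])
E
```

```text
pics
{'time_s': 0.0, 'q': array([ 6.20519171e+01,  1.83493765e+01,  8.97068527e+01, -1.63410400e-03,
        7.20437773e+01, -1.14460520e+00]), 'dq': array([ 0.10903476, -0.03750928,  0.02794182, -0.09129435,  0.11607065,
        0.05959481]), 'joint_efforts': array([-1.67836577e-03, -4.12458980e+01, -2.31975031e+01,  7.24125886e-02,
        4.55535657e-02, -1.61104763e-04]), 'ee_pos': array([0.25904102, 0.5127701 , 0.21313996]), 'tcp_rot': array([[-8.92562422e-01,  4.50923156e-01, -7.94070732e-04],
       [ 4.50923855e-01,  8.92561068e-01, -1.55458989e-03],
       [ 7.75604295e-06, -1.74563395e-03, -9.99998476e-01]]), 'ft_force': array([-0.23876276,  0.70598528, -0.54004516]), 'wrist_torque': array([-0.00876934, -0.02305488, -0.01380035]), 'grip_force': 0.0, 'width': 0.09125555086152591}
side {'mtx': array([[372.93178971,   0.        , 255.95002695],
       [  0.        , 372.93178971, 192.63479529],
       [  0.        ,   0.        ,   1.        ]]), 'R': array([[ 0.84346051, -0.53701475, -0.01376656],
       [-0.41207729, -0.63036233, -0.65790246],
       [ 0.34462541,  0.5605876
[... 286 characters left out ...]
3104, -0.02828859],
       [-0.99439081,  0.02596591, -0.1025314 ],
       [ 0.10319735,  0.02575343, -0.99432745]]), 't': array([0.03740754, 0.53984551, 1.14760325])} 0.0 2.1187344
{'mtx': array([[297.31863964,   0.        , 254.5194703 ],
       [  0.        , 297.31863964, 191.68927503],
       [  0.        ,   0.        ,   1.        ]]), 'T_tool_cam': array([[ 1.58485512e-04, -9.62815070e-01, -2.70161277e-01,
         7.66032785e-02],
       [ 9.99999829e-01,  3.04744330e-04, -4.99431117e-04,
        -3.05302034e-04],
       [ 5.63189923e-04, -2.70161152e-01,  9.62814954e-01,
        -1.71940705e-01],
       [ 0.00000000e+00,  0.00000000e+00,  0.00000000e+00,
         1.00000000e+00]])}
```

View pics/top0.png

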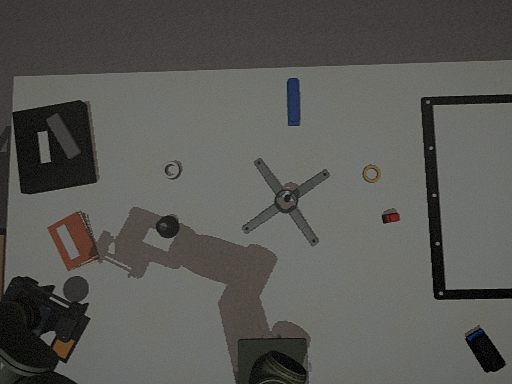

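View pics/side0.png

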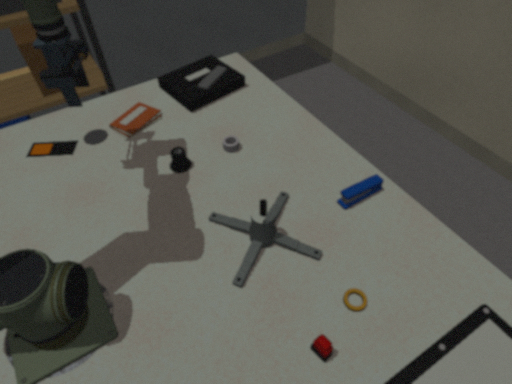

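The top view shows the collar at (173,169), the cap at (167,226), the stand's column at (287,197) and the brass ring at (371,173). In the side view they are at (232,144), (180,160), (263,230) and (355,299). The brass ring is well clear of the working path. Next I'll measure positions and heights from both depth views.

```bash
cat > h.py <<'E'
import numpy as np, cv2
from rig import *
def cloud(n,d):
    i=camera_info(n); K=i["mtx"]; v,u=np.indices(d.shape)
    c=np.stack([(u-K[0,2])/K[0,0]*d,(v-K[1,2])/K[1,1]*d,d],-1)
    X=(c-i["t"])@i["R"]; X[d==0]=np.nan
    return X
def circ(P):
    c,r=cv2.minEnclosingCircle(P[:,:2].astype(np.float32)); return np.round(np.array([*c,r]),4)
E
python3 - <<'E'
from h import *
px=dict(collar=[(173,169),(232,144)],cap=[(167,226),(180,160)],col=[(287,197),(263,230)],brass=[(371,173),(355,299)])
for k,n in enumerate(("top","side")):
    X=cloud(n,np.load(n+"0.npz")["d"])
    for o,p in px.items():
        u,v=p[k]; w=28
        P=X[v-w:v+w,u-w:u+w].reshape(-1,3); P=P[np.isfinite(P).all(1)]
        fl=np.median(P[:,2])
        P=P[P[:,2]>fl+(.04 if o in("cap","col") else .006)]
        h=np.percentile(P[:,2],[50,90,98])
        T=P[abs(P[:,2]-h[1])<.006]
        print(n,o,len(P),"floor",fl.round(4),"z",h.round(4),"top",circ(T),T.mean(0).round(4), "all",circ(P))
        if o=="col":
            for lo,hi in((.085,.11),(.115,.165)):
                Q=P[(P[:,2]>lo)&(P[:,2]<hi)]; 
                if len(Q): print("   ",lo,len(Q),circ(Q),np.median(Q,0).round(4),Q[:,2].max().round(4))
E
```

```text
top collar 192 floor -0.0001 z [0.0281 0.0319 0.0345] top [0.6193 0.2996 0.0272] [0.6195 0.2996 0.0299] all [0.596  0.2951 0.0853]
top cap 212 floor 0.0001 z [0.059  0.062  0.0641] top [0.4444 0.3132 0.0231] [0.4442 0.3129 0.0597] all [0.4444 0.3131 0.0231]
top col 107 floor 0.0014 z [0.0525 0.1493 0.1527] top [ 0.5137 -0.0532  0.0088] [ 0.5129 -0.0529  0.1482] all [ 0.5131 -0.0538  0.0329]
    0.085 6 [ 0.4926 -0.0476  0.0142] [ 0.4861 -0.0461  0.0921] 0.102
    0.115 37 [ 0.5134 -0.0534  0.0091] [ 0.5114 -0.0521  0.1456] 0.1553
top brass 167 floor 0.0 z [0.0129 0.0161 0.0178] top [ 0.5922 -0.3199  0.0272] [ 0.5928 -0.3197  0.0138] all [ 0.593  -0.3377  0.1002]
side collar 218 floor 0.0007 z [0.0245 0.0316 0.0327] top [0.6169 0.2994 0.0282] [0.6164 0.2978 0.0299] all [0.6169 0.299  0.0286]
side cap 188 floor 0.0009 z [0.0596 0.0619 0.0633] top [0.4421 0.314  0.0245] [0.4417 0.3118 0.0603] all [0.4419 0.3136 0.0248]
side col 446 floor 0.0031 z [0.08   0.1327 0.1485] top [ 0.5111 -0.0557  0.0086] [ 0.5086 -0.0589  0.1324] all [ 0.5106 -0.0545  0.0324]
    0.085 107 [ 0.5075 -0.0612  0.0285] [ 0.5018 -0.0739  0.0941] 0.1098
    0.115 74 [ 0.5111 -0.0556  0.0089] [ 0.5075 -0.0589  0.1354] 0.1527
side brass 278 floor 0.0005 z [0.0137 0.0156 0.0168] top [ 0.5914 -0.3213  0.0283] [ 0.5902 -0.3211  0.0138] all [ 0.5914 -0.3213  0.0283]
```

The two views agree to about 2 mm: collar (0.618, 0.300, top 0.030), cap (0.443, 0.3135, top 0.060), stand axis (0.512, -0.0545, tip ≈0.154). Moving to the collar.

>>> carry_out(
  increments=[
    [-1,-0.038,-0.0026,0,0],
    [-1,-0.038,-0.0026,0,0],
    [-1,-0.038,-0.0026,0,0],
    [-1,-0.038,-0.0026,0,0],
    [-1,-0.038,-0.0026,0,0],
  ],
)

```text
time_s: 0.52
ee_pos: [0.4241, 0.4148, 0.2136]
tcp_rot: [[-0.893, 0.451, -0.001], [0.451, 0.893, -0.0], [0.0, -0.001, -1.0]]
ft_force: [-0.4, 1.0, -0.0]
width: 0.0908
grip_force: 0.0
```

>>> carry_out(
  increments=[
    [-1,-0.038,-0.0026,0.01,0],
    [-1,-0.038,-0.0026,0.01,0],
    [-1,-0.038,-0.0026,0.01,0],
    [-1,-0.038,-0.0026,0.01,0],
    [-1,-0.038,-0.0026,0.01,0],
  ],
)

```text
time_s: 0.93
ee_pos: [0.5879, 0.3173, 0.163]
tcp_rot: [[-0.892, 0.451, -0.001], [0.451, 0.892, -0.0], [0.001, -0.001, -1.0]]
ft_force: [0.7, 0.1, 0.5]
width: 0.091
grip_force: 0.0
```

>>> carry_out(
  increments=[
    [-1,-0.036,-0.0023,0.01,0],
    [-1,0,0,0.01,0],
    [-1,0,0,0,0],
    [-1,0,0,0,0],
    [-1,0,0,0,0],
  ],
)

```text
time_s: 1.35
ee_pos: [0.6169, 0.3013, 0.1444]
tcp_rot: [[-0.893, 0.45, -0.0], [0.45, 0.893, 0.0], [0.0, 0.0, -1.0]]
ft_force: [-0.3, 0.1, -0.1]
width: 0.0911
grip_force: 0.0
```

>>> carry_out(
  increments=[
    [-1,-0.0018,-0.001,0.036,0],
    [-1,0,0,0.036,0],
    [-1,0,0,0.034,0],
    [-1,0,0,0.02,0],
    [-1,0,0,0.008,0],
  ],
)

```text
time_s: 1.77
ee_pos: [0.6161, 0.2991, 0.0073]
tcp_rot: [[-0.893, 0.449, -0.005], [0.449, 0.893, -0.002], [0.003, -0.004, -1.0]]
ft_force: [0.1, -1.0, 0.1]
width: 0.0907
grip_force: 0.0
```

>>> carry_out(
  increments=[
    [-1,0,0,0,0],
    [1,0,0,0,0],
    [1,0,0,0,0],
    [1,0,0,0,0],
    [1,0,0,0,0],
  ],
)

```text
time_s: 2.18
ee_pos: [0.6199, 0.2992, 0.0119]
tcp_rot: [[-0.893, 0.451, 0.003], [0.451, 0.893, 0.001], [-0.002, 0.003, -1.0]]
ft_force: [-0.0, -1.4, 0.3]
width: 0.0672
grip_force: 0.0
```

>>> carry_out(
  increments=[
    [1,0,0,0,0],
    [1,0,0,0,0],
    [1,0,0,0,0],
    [1,0,0,0,0],
    [1,0,0,0,0],
  ],
)

```text
time_s: 2.6
ee_pos: [0.6195, 0.299, 0.0108]
tcp_rot: [[-0.893, 0.451, 0.001], [0.451, 0.893, 0.001], [-0.001, 0.001, -1.0]]
ft_force: [-0.1, 0.5, 4.8]
width: 0.0537
grip_force: 30.0
```

>>> carry_out(
  increments=[
    [1,0,0,-0.015,0],
    [1,0,0,-0.035,0],
    [1,0,0,-0.04,0],
    [1,0,0,-0.04,0],
    [1,0,0,-0.04,0],
  ],
)

```text
time_s: 3.02
ee_pos: [0.6182, 0.2981, 0.1805]
tcp_rot: [[-0.892, 0.451, -0.002], [0.451, 0.892, -0.001], [0.001, -0.002, -1.0]]
ft_force: [0.1, 0.0, -1.1]
width: 0.0539
grip_force: 30.0
```

>>> carry_out(
  increments=[
    [1,0,-0.01,-0.034,0],
    [1,-0.0068,-0.036,0,0],
    [1,-0.0068,-0.036,0,0],
    [1,-0.0068,-0.036,0,0],
    [1,-0.0068,-0.036,0,0],
  ],
)

```text
time_s: 3.43
ee_pos: [0.5725, 0.1474, 0.2131]
tcp_rot: [[-0.893, 0.45, -0.002], [0.45, 0.893, -0.001], [0.001, -0.001, -1.0]]
ft_force: [0.8, 0.1, -0.9]
width: 0.0537
grip_force: 30.0
```

>>> carry_out(
  increments=[
    [1,-0.0068,-0.036,0,0],
    [1,-0.0068,-0.036,0,0],
    [1,-0.0068,-0.036,0,0],
    [1,-0.0068,-0.036,0,0],
    [1,-0.0068,-0.036,0,0],
  ],
)

```text
time_s: 3.85
ee_pos: [0.5216, -0.0286, 0.2132]
tcp_rot: [[-0.893, 0.451, -0.002], [0.451, 0.893, -0.0], [0.002, -0.001, -1.0]]
ft_force: [0.9, 0.2, -1.3]
width: 0.0536
grip_force: 30.0
```

>>> carry_out(
  increments=[
    [1,-0.0028,-0.02,0,0],
    [1,0,-0.01,0,0],
    [1,0,0,0,0],
    [1,0,0,0,0],
    [1,0,0,0,0],
  ],
)

```text
time_s: 4.27
ee_pos: [0.5123, -0.0539, 0.2137]
tcp_rot: [[-0.893, 0.45, -0.0], [0.45, 0.893, 0.001], [0.0, 0.001, -1.0]]
ft_force: [0.4, 0.4, -1.3]
width: 0.0533
grip_force: 30.0
```

Run:
```python
from h import *
w,_=snapshot("wrist"); s,d=snapshot("side")
c=cv2.resize(s[150:290,170:360],(570,420))
cv2.imwrite("pics/b.png",np.hstack([cv2.resize(w[90:384,100:412],(400,377)),cv2.resize(c,(400,377))])[:,:,::-1])
X=cloud("side",d); P=X[np.isfinite(X).all(2)]
P=P[np.hypot(P[:,0]-.512,P[:,1]+.0545)<.08]
for lo,hi in((.09,.11),(.12,.16),(.165,.2),(.2,.208),(.208,.22),(.22,.232),(.232,.25)):
    Q=P[(P[:,2]>lo)&(P[:,2]<hi)]
    if len(Q)>3: print(lo,len(Q),circ(Q),Q.min(0).round(3),Q.max(0).round(3))
```

```text
0.09 79 [ 0.5083 -0.0601  0.0286] [ 0.482 -0.084  0.09 ] [ 0.534 -0.047  0.11 ]
0.12 86 [ 0.5116 -0.0535  0.0099] [ 0.503 -0.063  0.12 ] [ 0.52  -0.044  0.155]
0.2 9 [ 0.5059 -0.0597  0.0257] [ 0.483 -0.08   0.205] [ 0.528 -0.046  0.208]
0.208 29 [ 0.5024 -0.0685  0.0254] [ 0.482 -0.093  0.209] [ 0.527 -0.052  0.22 ]
0.22 62 [ 0.4967 -0.0774  0.0218] [ 0.481 -0.095  0.221] [ 0.511 -0.06   0.232]
0.232 65 [ 0.4953 -0.0859  0.0172] [ 0.48  -0.095  0.232] [ 0.511 -0.076  0.246]
```

View pics/b.png

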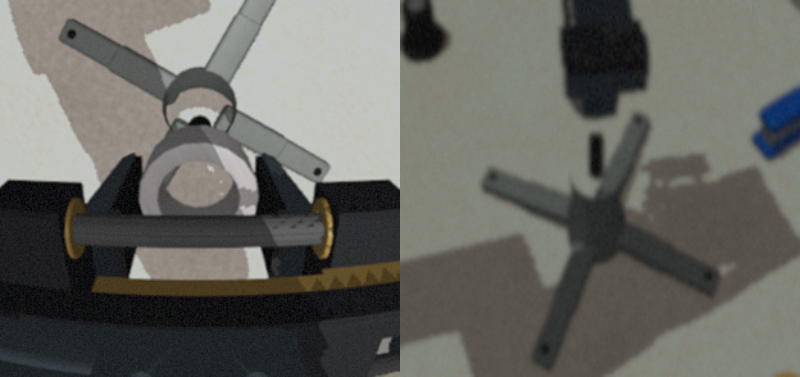

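The wrist crop shows the collar ring held level at (198,180), with the column and spigot tip lined up at (198,122). The side crop shows the gripper straight above the spigot at (597,155). Lowering now.

>>> carry_out(
  increments=[
    [1,0,0,0.03,0],
    [1,0,0,0.025,0],
    [1,0,0,0.02,0],
    [1,0,0,0.012,0],
    [1,0,0,0.006,0],
  ],
)

```text
time_s: 4.78
ee_pos: [0.5111, -0.0538, 0.1189]
tcp_rot: [[-0.893, 0.449, -0.004], [0.449, 0.893, 0.001], [0.004, -0.001, -1.0]]
ft_force: [-0.6, 0.2, -0.9]
width: 0.0543
grip_force: 30.0
```

>>> carry_out(
  increments=[
    [1,0,0,0.003,0],
    [1,0,0,0.003,0],
    [1,0,0,0.002,0],
    [1,0,0,0,0],
    [1,0,0,0,0],
  ],
)

```text
time_s: 5.2
ee_pos: [0.5124, -0.0551, 0.1136]
tcp_rot: [[-0.893, 0.451, 0.001], [0.451, 0.893, -0.0], [-0.001, 0.001, -1.0]]
ft_force: [0.4, 0.3, -1.7]
width: 0.0537
grip_force: 30.0
```

>>> carry_out(
  increments=[
    [1,0,0,0.0015,0],
    [1,0,0,0.001,0],
    [1,0,0,0,0],
    [1,0,0,0,0],
  ],
)

```text
time_s: 5.53
ee_pos: [0.5123, -0.0552, 0.1109]
tcp_rot: [[-0.893, 0.451, 0.001], [0.451, 0.893, -0.0], [-0.001, 0.0, -1.0]]
ft_force: [0.0, -1.0, 1.7]
width: 0.0539
grip_force: 30.0
```

>>> carry_out(
  increments=[
    [-1,0,0,0,0],
    [-1,0,0,0,0],
    [-1,0,0,0,0],
    [-1,0,0,0,0],
    [-1,0,0,0,0],
  ],
)

```text
time_s: 5.95
ee_pos: [0.5119, -0.055, 0.1104]
tcp_rot: [[-0.893, 0.451, -0.0], [0.451, 0.893, 0.0], [0.0, 0.0, -1.0]]
ft_force: [-0.4, 0.6, 0.2]
width: 0.0846
grip_force: 0.0
```

>>> carry_out(
  increments=[
    [-1,0,0,0,0],
    [-1,0,0,-0.02,0],
    [-1,0,0,-0.03,0],
    [-1,0,0,-0.03,0],
    [-1,0,0,-0.03,0],
  ],
)

```text
time_s: 6.37
ee_pos: [0.5116, -0.055, 0.2215]
tcp_rot: [[-0.893, 0.451, -0.001], [0.451, 0.893, 0.0], [0.001, -0.0, -1.0]]
ft_force: [0.1, -0.5, -0.1]
width: 0.0909
grip_force: 0.0
```

>>> carry_out(
  increments=[
    [-1,0.0227,0.0298,0,0],
    [-1,0.0227,0.0298,0,0],
    [-1,0.0227,0.0298,0,0],
    [-1,0.0227,0.0298,0,0],
    [-1,0.0227,0.0298,0,0],
  ],
)

```text
time_s: 6.78
ee_pos: [0.4772, 0.1306, 0.2206]
tcp_rot: [[-0.892, 0.451, 0.0], [0.451, 0.892, 0.0], [-0.0, 0.0, -1.0]]
ft_force: [-0.2, -0.3, 0.0]
width: 0.0915
grip_force: 0.0
```

>>> carry_out(
  increments=[
    [-1,0.0227,0.0298,0,0],
    [-1,0.0227,0.0298,0,0],
    [-1,0.0227,0.0298,0,0],
    [-1,0.0227,0.0298,0,0],
    [-1,0.0227,0.0298,0,0],
  ],
)

```text
time_s: 7.2
ee_pos: [0.443, 0.315, 0.2205]
tcp_rot: [[-0.893, 0.451, 0.0], [0.451, 0.893, 0.0], [-0.0, 0.0, -1.0]]
ft_force: [1.0, 0.3, 0.1]
width: 0.0911
grip_force: 0.0
```

>>> carry_out(
  increments=[
    [-1,0,0,0.03,0],
    [-1,0,0,0.03,0],
    [-1,0,0,0.02,0],
    [-1,0,0,0,0],
    [-1,0,0,0,0],
  ],
)

```text
time_s: 7.62
ee_pos: [0.4433, 0.3131, 0.1399]
tcp_rot: [[-0.893, 0.451, -0.002], [0.451, 0.893, -0.001], [0.001, -0.002, -1.0]]
ft_force: [0.6, -0.1, -0.0]
width: 0.0914
grip_force: 0.0
```

Run:
```python
from h import *
print(read_state()["ee_pos"])
w,_=snapshot("wrist"); ims=[cv2.resize(w,(400,300))]
for n in("top","side"):
    s,d=snapshot(n)
    if n=="side": ims.append(cv2.resize(s[170:290,190:350],(400,300)))
    X=cloud(n,d); P=X[np.isfinite(X).all(2)]
    P=P[np.hypot(P[:,0]-.512,P[:,1]+.0545)<.06]
    for lo,hi in((.105,.124),(.124,.135),(.137,.16)):
        Q=P[(P[:,2]>lo)&(P[:,2]<hi)]
        if len(Q)>3: print(n,lo,len(Q),circ(Q),Q[:,2].mean())
cv2.imwrite("pics/c.png",np.hstack(ims)[:,:,::-1])
```

```text
[0.44334313 0.31308098 0.13993653]
top 0.105 23 [ 0.5051 -0.0517  0.0249] 0.1138682574204149
top 0.124 168 [ 0.5112 -0.0548  0.0269] 0.12924844492971818
top 0.137 33 [ 0.5135 -0.0535  0.0088] 0.1485910306280739
side 0.105 158 [ 0.5086 -0.057   0.0268] 0.11525766176273988
side 0.124 208 [ 0.5099 -0.055   0.028 ] 0.12957403695416783
side 0.137 53 [ 0.5111 -0.0541  0.0094] 0.14677191031758124
```

View pics/c.png

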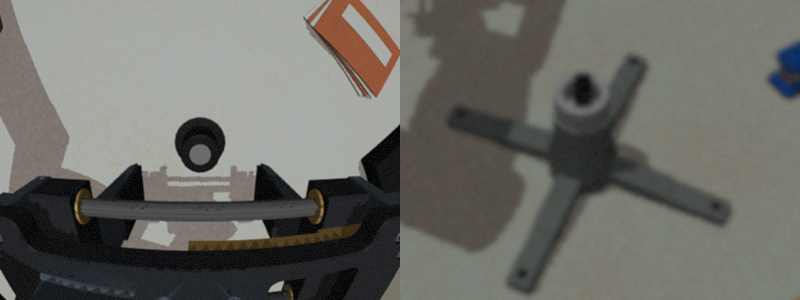

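The collar sits flat on the shoulder (top at 0.1295, within 2 mm of the axis) and is visible at (582,105) in the side crop. The cap is centred between the fingers at (200,150). Gripping the cap.

>>> carry_out(
  increments=[
    [-1,0,0,0.035,0],
    [-1,0,0,0.035,0],
    [-1,0,0,0.028,0],
    [-1,0,0,0.01,0],
    [-1,0,0,0,0],
  ],
)

```text
time_s: 8.18
ee_pos: [0.4432, 0.3127, 0.0314]
tcp_rot: [[-0.892, 0.451, -0.002], [0.451, 0.892, -0.002], [0.001, -0.003, -1.0]]
ft_force: [-0.5, 1.5, 0.7]
width: 0.0914
grip_force: 0.0
```

>>> carry_out(
  increments=[
    [-1,0,0,0,0],
    [1,0,0,0,0],
    [1,0,0,0,0],
    [1,0,0,0,0],
    [1,0,0,0,0],
  ],
)

```text
time_s: 8.6
ee_pos: [0.4444, 0.3137, 0.0336]
tcp_rot: [[-0.893, 0.451, 0.002], [0.451, 0.893, 0.001], [-0.001, 0.002, -1.0]]
ft_force: [-0.2, 0.9, -0.9]
width: 0.0671
grip_force: 0.0
```

>>> carry_out(
  increments=[
    [1,0,0,0,0],
    [1,0,0,0,0],
    [1,0,0,0,0],
    [1,0,0,0,0],
    [1,0,0,0,0],
  ],
)

```text
time_s: 9.02
ee_pos: [0.4438, 0.3134, 0.0326]
tcp_rot: [[-0.893, 0.451, 0.0], [0.451, 0.893, 0.0], [-0.0, 0.0, -1.0]]
ft_force: [0.5, 0.0, 1.6]
width: 0.0455
grip_force: 30.0
```

>>> carry_out(
  increments=[
    [1,0,0,-0.02,0],
    [1,0,0,-0.04,0],
    [1,0,0,-0.04,0],
    [1,0,0,-0.04,0],
    [1,0,0,-0.04,0],
  ],
)

```text
time_s: 9.43
ee_pos: [0.4432, 0.3129, 0.2139]
tcp_rot: [[-0.893, 0.451, -0.001], [0.451, 0.893, -0.001], [0.001, -0.001, -1.0]]
ft_force: [2.2, 0.9, -1.0]
width: 0.0451
grip_force: 30.0
```

>>> carry_out(
  increments=[
    [1,-0.02,-0.026,-0.013,0],
    [1,-0.0227,-0.0298,0,0],
    [1,-0.0227,-0.0298,0,0],
    [1,-0.0227,-0.0298,0,0],
    [1,-0.0227,-0.0298,0,0],
  ],
)

```text
time_s: 9.85
ee_pos: [0.4767, 0.1321, 0.2252]
tcp_rot: [[-0.893, 0.45, -0.0], [0.45, 0.893, -0.0], [0.0, -0.0, -1.0]]
ft_force: [1.0, -0.4, -2.5]
width: 0.0455
grip_force: 30.0
```

>>> carry_out(
  increments=[
    [1,-0.0227,-0.0298,0,0],
    [1,-0.0227,-0.0298,0,0],
    [1,-0.0227,-0.0298,0,0],
    [1,-0.0227,-0.0298,0,0],
    [1,-0.015,-0.02,0,0],
  ],
)

```text
time_s: 10.27
ee_pos: [0.5087, -0.0413, 0.2251]
tcp_rot: [[-0.892, 0.452, -0.001], [0.452, 0.892, -0.001], [0.0, -0.001, -1.0]]
ft_force: [-0.1, -0.2, -1.6]
width: 0.0453
grip_force: 30.0
```

>>> carry_out(
  increments=[
    [1,-0.01,-0.0133,0,0],
    [1,0,0,0,0],
    [1,0,0,0,0],
    [1,0,0,0,0],
  ],
)

```text
time_s: 10.6
ee_pos: [0.5113, -0.0539, 0.2251]
tcp_rot: [[-0.893, 0.451, -0.001], [0.451, 0.893, 0.001], [0.001, 0.0, -1.0]]
ft_force: [0.7, -0.2, -1.4]
width: 0.0456
grip_force: 30.0
```

Run:
```python
from h import *
w,_=snapshot("wrist"); s,d=snapshot("side")
cv2.imwrite("pics/d.png",np.hstack([cv2.resize(w[90:384,100:412],(400,377)),cv2.resize(s[140:280,190:340],(400,377))])[:,:,::-1])
```

```text
(no output)
```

View pics/d.png

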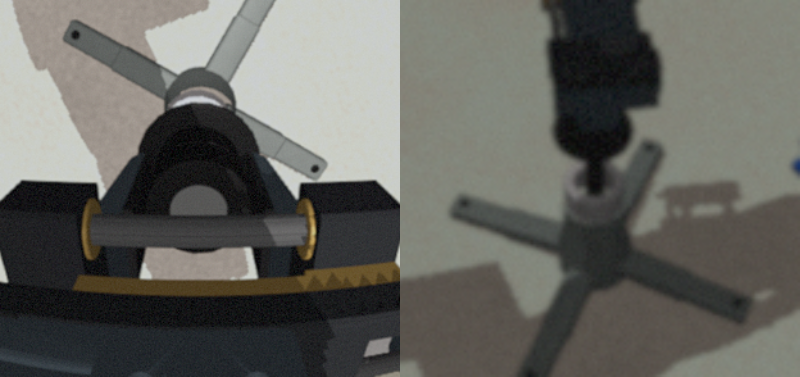

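The cap is level in the gripper and lined up with the column: cap (198,150) and column (198,95) in the wrist crop, flange (593,135) above the spigot (595,175) in the side crop. Lowering it.

>>> carry_out(
  increments=[
    [1,0,0,0.015,0],
    [1,0,0,0.015,0],
    [1,0,0,0.015,0],
    [1,0,0,0.009,0],
    [1,0,0,0.004,0],
  ],
)

```text
time_s: 11.12
ee_pos: [0.5109, -0.0536, 0.1661]
tcp_rot: [[-0.893, 0.45, -0.002], [0.45, 0.893, 0.001], [0.002, -0.001, -1.0]]
ft_force: [0.8, 0.4, -1.4]
width: 0.0456
grip_force: 30.0
```

>>> carry_out(
  increments=[
    [1,0,0,0.002,0],
    [1,0,0,0.001,0],
    [1,0,0,0.001,0],
    [1,0,0,0,0],
    [1,0,0,0,0],
  ],
)

```text
time_s: 11.53
ee_pos: [0.5121, -0.0547, 0.164]
tcp_rot: [[-0.893, 0.451, 0.001], [0.451, 0.893, -0.0], [-0.001, 0.0, -1.0]]
ft_force: [-0.4, 0.1, -1.0]
width: 0.0454
grip_force: 30.0
```

>>> carry_out(
  increments=[
    [1,0,0,0.001,0],
    [1,0,0,0.001,0],
    [1,0,0,0,0],
    [1,0,0,0,0],
    [1,0,0,0,0],
  ],
)

```text
time_s: 11.95
ee_pos: [0.5122, -0.0547, 0.1626]
tcp_rot: [[-0.893, 0.451, 0.002], [0.451, 0.893, -0.0], [-0.002, 0.001, -1.0]]
ft_force: [-1.1, -0.1, 5.7]
width: 0.0453
grip_force: 30.0
```

>>> carry_out(
  increments=[
    [-1,0,0,0,0],
    [-1,0,0,0,0],
    [-1,0,0,0,0],
    [-1,0,0,0,0],
    [-1,0,0,0,0],
  ],
)

```text
time_s: 12.37
ee_pos: [0.5117, -0.0546, 0.1612]
tcp_rot: [[-0.893, 0.451, -0.0], [0.451, 0.893, 0.0], [0.0, 0.0, -1.0]]
ft_force: [-0.1, 0.4, -0.2]
width: 0.0758
grip_force: 0.0
```

>>> carry_out(
  increments=[
    [-1,0,0,0,0],
    [-1,0,0,-0.02,0],
    [-1,0,0,-0.03,0],
    [-1,0,0,-0.03,0],
    [-1,0,0,-0.03,0],
  ],
)

```text
time_s: 12.78
ee_pos: [0.5115, -0.0546, 0.2725]
tcp_rot: [[-0.893, 0.451, -0.001], [0.451, 0.893, 0.0], [0.001, -0.0, -1.0]]
ft_force: [0.8, 0.0, 0.0]
width: 0.0913
grip_force: 0.0
```

>>> carry_out(
  increments=[
    [-1,0.03,0.02,0,0],
    [-1,0.03,0.02,0,0],
    [-1,0.03,0.02,0,0],
    [-1,0.02,0.02,0,0],
    [-1,0,0,0,0],
  ],
)

```text
time_s: 13.2
ee_pos: [0.4477, 0.0699, 0.2717]
tcp_rot: [[-0.894, 0.447, -0.0], [0.447, 0.894, 0.003], [0.001, 0.002, -1.0]]
ft_force: [1.1, 0.8, -0.4]
width: 0.0914
grip_force: 0.0
```

Run:
```python
from h import *
for n in("top","side"):
    s,d=snapshot(n)
    X=cloud(n,d); P=X[np.isfinite(X).all(2)]
    P=P[np.hypot(P[:,0]-.512,P[:,1]+.0545)<.06]
    for lo,hi in((.105,.127),(.132,.14),(.14,.18),(.18,.2)):
        Q=P[(P[:,2]>lo)&(P[:,2]<hi)]
        if len(Q)>3: print(n,lo,len(Q),circ(Q),Q[:,2].mean())
cv2.imwrite("pics/e.png",cv2.resize(s[150:290,180:350],(510,420))[:,:,::-1])
```

```text
top 0.132 223 [ 0.5117 -0.0546  0.0348] 0.13578365796625033
top 0.14 21 [ 0.5051 -0.0558  0.0256] 0.1570813624079061
top 0.18 240 [ 0.5118 -0.0545  0.023 ] 0.18968095926740228
side 0.105 77 [ 0.5048 -0.0605  0.0259] 0.11216257572105194
side 0.132 253 [ 0.5099 -0.0547  0.0354] 0.13617355581141427
side 0.14 208 [ 0.5085 -0.0597  0.0227] 0.16034641470478245
side 0.18 285 [ 0.511  -0.0552  0.0241] 0.18951158265912327
```

View pics/e.png

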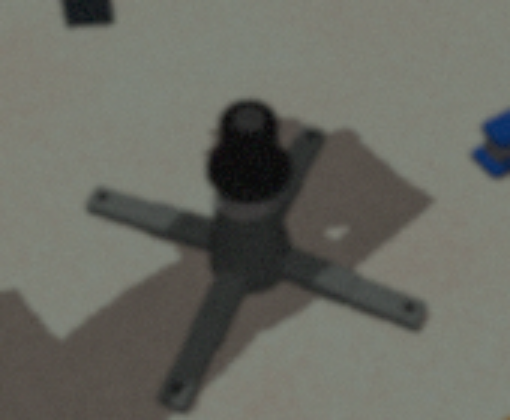

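The cap at (250,150) stands upright on the collar at (250,205), with its top at 0.1896 and centred on the axis. The gripper is open and clear, so I'm handing in.

```bash
python3 -c "
from rig import *
print(sign_off())"
```

```text
the job is handed in; nothing more can be done
None
```

The stand is finished and handed in: the collar sits on the shoulder and the cap rests level on it, both measured within about 2 mm of the axis; the gripper is open and clear, the brass ring was not approached, and no verdict came back.

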